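# Seat and latch the candling board over the spotlight

## Robot

A 6-joint arm with a two-finger parallel gripper is mounted at the origin on the work surface. World frame = base frame: x ahead of the robot, y to its left, z up, the work surface at z = 0. Lengths are in m, angles in rad, forces in N, time in s.
With the tool pointing down it reaches from about 0.325 to 0.9 m from the base axis. Payload 6.1 kg.
Tool frame: the origin (TCP) lies at the very end of the fingers, on their centre line; the grasp point (between the pads) lies 19 mm behind it; z points along the fingers, y is the direction in which the jaws open and shut (so a half turn about z gives the same grasp; the last joint's range is limited). The gripper opens to 85 mm and grips with 20 to 120 N. Pads are 22 mm wide; open, the fingers measure 114 mm over their backs; the gripper's body (76 mm by 85 mm) begins 54 mm behind the grasp point. The pads swing forward as they close: fully open they stand 13 mm farther back than shut.
Start: joints at [1.021, 0.22, 1.526, -0, 1.395, -0.126], TCP at [0.257, 0.57, 0.231] pointing down, gripper open.
Joint ranges: [-2.98, 2.98], [-0.91, 2.08], [0.09, 2.57], [-1.24, 4.39], [0.2, 2.65], [-2.68, 2.68]. Speed limits (rad/s): [2.57, 2.57, 3.01, 3.14, 3.14, 3.14].

## Interface

Orientations are given as a 3x3 rotation matrix whose columns are the frame's x, y, z axes.
In Python, from rig import state, grab_frame, camera_info, finish_job gives the robot as it stands. The module is installed in compiled form; this text tells all that it offers.
- The arm moves only by the tool step_arm, never from a script. Its argument "targets" is a list of rows, each an object with "xyz": the shift along the tool's x, y, z in mm, a list of three; "angular": the turn, a rotation vector about the tool's x, y, z in degrees, a list of three; "grip": the finger opening in mm, from 0 to 85.4. A call has 1 to 5 rows; each row shifts and turns the commanded pose from where the row before left it, along the tool's axes as they then stand; what a row does not reach is not made up. A row lasts 1/12 s, in which the tool goes at most 41.7 mm and 7.16 degrees, less where a joint would pass 70% of its speed; a pose out of reach is approached as far as the arm can. A call with a gripper value outside its range is refused whole. The fingers move at their own pace and stop on an object; "squeeze" is the grip in N (left out, the last holds). Time passes only in rows, so rows that do not move let the fingers close. It gives the time, the measured TCP pose, the force and the opening at its end, in the units of the state.
- state(): the state, without advancing time (a new reading comes with each control period).
- grab_frame(name): name is "scene" or "top" or "wrist"; returns the picture (400x640x3 uint8, red, green, blue); there is no depth.
- camera_info(name): a dict with "fx", "fy", "cx", "cy" (pixels), "distortion" ([k1, k2, p1, p2, k3] as OpenCV has them; the pictures are not rectified), "world_to_cam" (4x4, takes a point from world to camera coordinates). Camera axes: x right, y down, z forward; pixel columns grow to the right and rows downward; lengths in m; the calibration is good to about 2 mm. A picture is of the moment at which its call begins: read the wrist's pose just before it. camera_info takes no time and is no camera call; for the wrist camera it gives the pose at the moment of the call.
- finish_job(): hands the job in, once; it reports no verdict.
The state is a dict: "time_s": time; "joint_pos": joint angles; "qvel": joint speeds; "joint_torque": joint torques, N m; "eef_pos": TCP position; "eef_rot": TCP orientation; "force": force on the tool from outside, world axes, zero at the start; "torque": the same for the moment, N m; "gripper_width": opening from 0.0 (shut) to 1.0 (fully open).
Only numpy, scipy, OpenCV 4.12 (cv2) and the standard library are available. Lean on these libraries where they do the work, as an engineer would, in place of code of your own. Each camera call takes 0.05 s, during which the arm holds its last target.

## Task

Get the candling stand ready: with a fingertip, push the plywood board along its rails towards the latch end until you feel it drop into its locating notch over the spotlight. Then push the steel latch round by its upright peg until it lies over the end of the board, pointing back along the rails, and move clear. Do not pick anything up, and leave the egg tray, the nest egg and the magnifier where they are.

Things in the scene. Friction and masses are not known exactly. Their poses are not given: they have to be found in the camera images.
- stand: Fixed low stand of plywood cheeks and aluminium rails, 380 x 182 x 70 high; a chrome hooded spotlight faces up between the rails. Origin on the cabinet top under the lens centre; x along the rails, the way the board must slide, y across. From x -240 (open end) to +140. Cheeks' inner faces at y +-77; lips above the board's edges reach in to y +-69, 66 to 70 high. Rails are 40 high.
- notch (a point): Centre of the place where the board drops (above the stand's origin, 32 high, the floor of the rails' notches, which are 8 deep). The board drops when its origin comes within 3 mm of this point along the rails, and then can be pushed no further; pushed over it without dropping, it is stopped 10 mm past by the end block.
- board: Loose plywood board, 0.3 to 0.6 kg, 180 along the rails x 150 x 12, on four keys 10 high, captive below the lips; slides with 2 to 6 N. Starts 70 to 140 mm before the notch. Origin at its centre, level with the keys' undersides; axes as the stand's. Board top is 22 above the origin. The origin is 40 above the cabinet top while sliding, 32 once dropped (board top then at 54).
- push_face (a point): Where to push the board: middle of the upright rear face (towards the open end) of the square plywood egg rest, 100 x 100 x 18 high, raised on the board's middle, with a 40 round egg hole. The face is 100 wide, 50 behind the board's origin, from 62 to 80 above the cabinet top while sliding (this point at 71), 54 to 72 once dropped; 40 mm of board top lies behind it.
- latch (a joint): Flat steel latch on an upright pivot, rad. At 0 it points along the stand's +y, clear of the board; grows anticlockwise seen from above; at 1.57 (stop) it points along -x over the board's end. Starts 0 to 0.4; about 1 N at the peg, stays where left. Arm 18 wide, ends 58 from the pivot, 57 to 67 above the cabinet top: passes 3 mm over the dropped board, not over one that has not dropped.
- latch_peg (a point): Middle of the upright round steel peg on the latch's free end, 12 diameter, 50 from the pivot axis, from 67 to 102 above the cabinet top (this point at 84.5).
- latch_pivot (a point): Point on the latch's pivot axis, top of the latch arm, 67 above the cabinet top; at x = +118, y = -30 in the stand's frame.
- tray: Green plastic six-cup egg tray 104 x 154 x 40 high with a few brown eggs fixed in it (to 68 high), standing beside the stand on the side away from the robot. Origin under its centre. To be left alone.
- nest_egg: White ceramic nest egg standing on its flat foot, 45 diameter, 61 high, beside the stand. Origin under its centre. To be left alone.
- magnifier: Brass pocket magnifier lying flat, 87 long, 40 wide, 12 high, beside the stand on the robot's side. Origin under the lens centre, handle along its -x. To be left alone.

How it is judged:
By the outcome, as a careful person would: the job done as asked, in the order asked, and still so for the second after the job is handed in, with the robot touching nothing.
It also fails if it takes over 48 s, if anything falls off the work surface, if the arm or the gripper's body presses on something with over 40 N, if the wrist force passes 120 N, or if a joint passes its speed limit or range.

## Working session

There is one attempt and no reset: what is moved stays moved. The work goes in short steps, Python scripts to look and compute and a tool call to move; the robot and the scene stay as the last step left them, time stands still between calls to the robot, and variables do not carry over. Pictures are saved under pics/ and viewed, and the job is handed in when it is done.

Besides the shell and the picture viewer there is one more tool, called after "Request:" in YAML: its name, and indented under it one key for each argument. step_arm: Moves the arm, as the interface text tells. Its arguments: {"type":"object","properties":{"targets":{"type":"array"},"squeeze":{"type":"number"}},"required":["targets"]}

```bash
mkdir -p pics; python3 - <<'E'
from rig import *
import cv2,json
s=state(); print(s['time_s'],s['eef_pos'],s['eef_rot'],s['force'],s['gripper_width'])
for n in ["scene","top"]:
    f=grab_frame(n); cv2.imwrite(f"pics/{n}0.png",cv2.cvtColor(f,cv2.COLOR_RGB2BGR))
    c=camera_info(n); print(n,{k:(v if k!='world_to_cam' else [[round(float(x),4) for x in r] for r in v]) for k,v in c.items()})
E
```

```text
0.0 [0.2566677  0.56917173 0.2301751 ] [[-9.11543409e-01  4.11202527e-01 -1.04686562e-03]
 [ 4.11203787e-01  9.11541805e-01 -1.72698332e-03]
 [ 2.44121871e-04 -2.00469537e-03 -9.99997961e-01]] [ 0.64388213  0.11330891 -0.61322743] 1.004716325485648
scene {'fx': 401.43901806787716, 'fy': 401.43901806787716, 'cx': 317.5662097791087, 'cy': 201.66251835427508, 'distortion': array([-0.03907857,  0.        ,  0.        ,  0.        ,  0.        ]), 'world_to_cam': [[-0.2935, 0.9559, 0.0141, 0.1302], [0.6269, 0.2035, -0.752, -0.3407], [-0.7217, -0.2119, -0.659, 1.2429], [0.0, 0.0, 0.0, 1.0]]}
top {'fx': 386.0020512953397, 'fy': 386.0020512953397, 'cx': 328.0654259034462, 'cy': 200.33095734102955, 'distortion': array([0.00593581, 0.        , 0.        , 0.        , 0.        ]), 'world_to_cam': [[0.025, -0.9997, -0.0032, 0.0273], [-0.9884, -0.0242, -0.1498, 0.6046], [0.1496, 0.0069, -0.9887, 0.6497], [0.0, 0.0, 0.0, 1.0]]}
```

View pics/scene0.png

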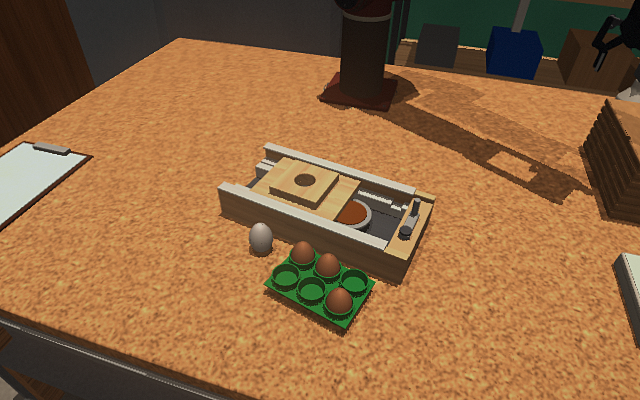

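View pics/top0.png

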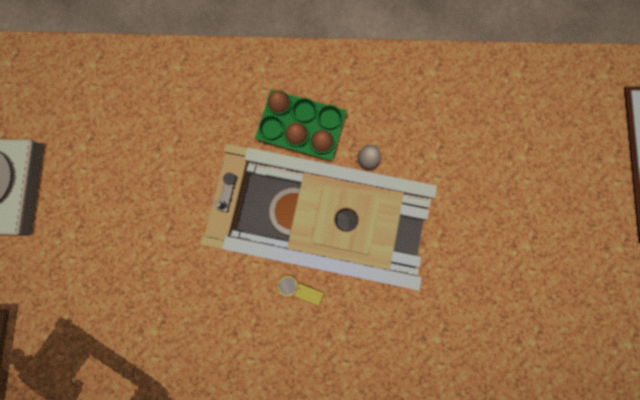

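```bash
cat > h.py <<'E'
import numpy as np,cv2
from rig import camera_info
def ray(n,uv,z,c=None):
    c=c or camera_info(n); K=np.array([[c['fx'],0,c['cx']],[0,c['fy'],c['cy']],[0,0,1]])
    p=cv2.undistortPoints(np.array(uv,float).reshape(-1,1,2),K,np.array(c['distortion'])).reshape(-1,2)
    T=np.array(c['world_to_cam']);R=T[:3,:3];o=-R.T@T[:3,3]
    d=np.c_[p,np.ones(len(p))]@R
    return o+d*((z-o[2])/d[:,2])[:,None]
def proj(n,P,c=None):
    c=c or camera_info(n); K=np.array([[c['fx'],0,c['cx']],[0,c['fy'],c['cy']],[0,0,1]])
    T=np.array(c['world_to_cam'])
    return cv2.projectPoints(np.array(P,float).reshape(-1,3),cv2.Rodrigues(T[:3,:3])[0],T[:3,3],K,np.array(c['distortion']))[0].reshape(-1,2)
E
python3 - <<'E'
import cv2
a=cv2.imread('pics/top0.png')[140:295,195:445]
cv2.imwrite('pics/topz.png',cv2.resize(a,None,fx=3.2,fy=3.2,interpolation=cv2.INTER_CUBIC))
a=cv2.imread('pics/scene0.png')[135:290,210:445]
cv2.imwrite('pics/scenez.png',cv2.resize(a,None,fx=3.4,fy=3.4,interpolation=cv2.INTER_CUBIC))
E
```

```text
(no output)
```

View pics/topz.png

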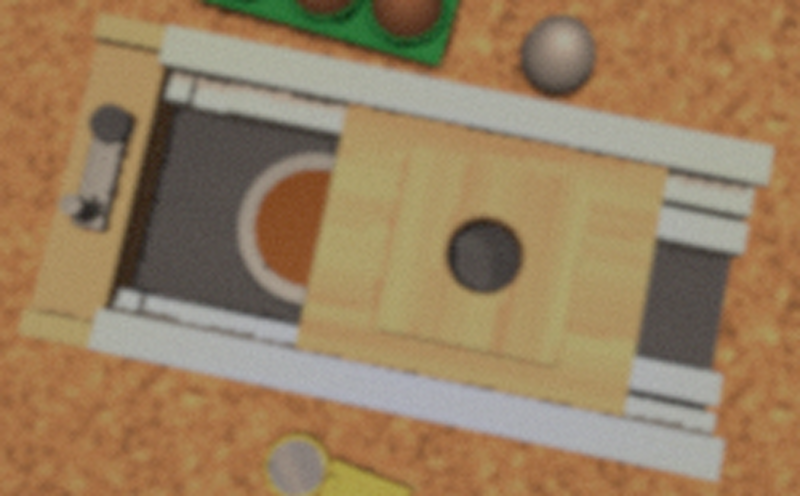

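View pics/scenez.png

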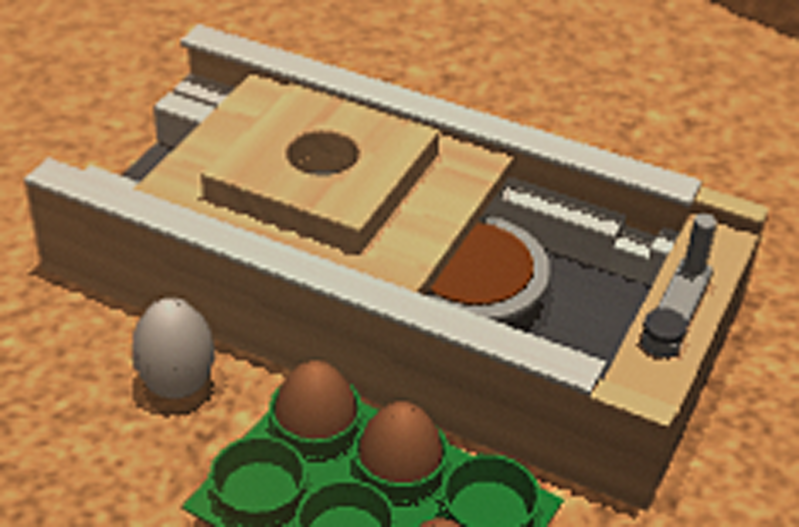

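```bash
cat > m.py <<'E'
from h import *
def Z(p): return (np.array(p,float)+.5)/3.2-.5+[195,140]
def S(p): return (np.array(p,float)+.5)/3.4-.5+[210,135]
lip=ray('top',Z([[163,25],[773,147],[768,186],[160,62],[97,310],[724,440],[718,481],[90,348]]),.070)
d=[lip[1]-lip[0],lip[2]-lip[3],lip[5]-lip[4],lip[6]-lip[7]]
d=[-v/np.linalg.norm(v) for v in d]; print(np.round(d,3))
ex=np.mean(d,0)[:2]; ex/=np.linalg.norm(ex); ey=np.array([-ex[1],ex[0]])
P=lip[:,:2]; yc=(np.mean(P[[0,1,2,3]]@ey)+np.mean(P[4:]@ey))/2
x0=np.mean(P[[1,2,5,6]]@ex)+.240
O=x0*ex+yc*ey
st=lambda p:np.round((np.c_[(np.atleast_2d(p)[:,:2]-O)@ex,(np.atleast_2d(p)[:,:2]-O)@ey])*1000,1)
w=lambda x,y:O+ex*x/1000+ey*y/1000
if __name__=='__main__':
    print('O',O,'ex',ex,np.degrees(np.arctan2(ex[1],ex[0])),'\nlip',st(P).tolist())
    # scene-camera check
    ls=ray('scene',S([[188,27],[700,180],[30,163],[608,360]]),.070); print('scene lip',st(ls).tolist())
    print('hole',st(ray('top',Z([[484,255]]),.080)),st(ray('scene',S([[323,153]]),.080)))
    print('board corners',st(ray('top',Z([[348,105],[668,170],[300,347],[627,412]]),.062)))
    print('pivot',st(ray('top',Z([[112,124]]),.071)),st(ray('scene',S([[662,330]]),.073)))
    print('peg top', st(ray('top',Z([[75,206]]),.102)),st(ray('scene',S([[705,221]]),.102)))
    print('peg bot', st(ray('top',Z([[93,212]]),.067)),st(ray('scene',S([[693,270]]),.067)))
E
python3 m.py
```

```text
[[ 0.177  0.984 -0.   ]
 [ 0.18   0.984 -0.   ]
 [ 0.176  0.984 -0.   ]
 [ 0.179  0.984 -0.   ]]
O [0.58391023 0.10604365] ex [0.17828199 0.98397944] 79.73029371238667 
lip [[102.5, -90.5], [-239.6, -90.9], [-240.5, -69.1], [99.2, -69.7], [100.2, 69.9], [-239.7, 69.3], [-240.2, 90.7], [99.0, 90.3]]
scene lip [[-244.8, 85.2], [99.2, 90.7], [-246.7, -78.1], [100.5, -68.2]]
hole [[-96.7   0.1]] [[-96.6  -1.2]]
board corners [[  -6.7  -68.6]
 [-187.1  -68.5]
 [  -9.7   67.1]
 [-188.5   65.3]]
pivot [[116.5 -30.3]] [[118.2 -38.7]]
peg top [[115.5  20.3]] [[118.1  18.3]]
peg bot [[116.1  18.7]] [[117.8  18.6]]
```

Request:
step_arm:
  targets:
    - {"xyz": [0, 0, 0], "angular": [0, 0, -7], "grip": 0}
    - {"xyz": [0, 0, 0], "angular": [0, 0, -7], "grip": 0}
    - {"xyz": [-22.4, -32.6, 0], "angular": [0, 0, 0], "grip": 0}
    - {"xyz": [-22.4, -32.6, 0], "angular": [0, 0, 0], "grip": 0}
    - {"xyz": [-22.4, -32.6, 0], "angular": [0, 0, 0], "grip": 0}
  squeeze: 30

```text
time_s: 0.52
eef_pos: [0.3053, 0.4602, 0.2303]
eef_rot: [[-0.984, 0.177, -0.001], [0.177, 0.984, -0.001], [0.001, -0.001, -1.0]]
force: [0.8, 0.5, 0.5]
gripper_width: 0.298
```

Request:
step_arm:
  targets:
    - {"xyz": [-22.4, -32.6, 0], "angular": [0, 0, 0], "grip": 0}
    - {"xyz": [-22.4, -32.6, 0], "angular": [0, 0, 0], "grip": 0}
    - {"xyz": [-22.4, -32.6, 0], "angular": [0, 0, 0], "grip": 0}
    - {"xyz": [-22.4, -32.6, 0], "angular": [0, 0, 0], "grip": 0}
    - {"xyz": [-22.4, -32.6, 0], "angular": [0, 0, 0], "grip": 0}

```text
time_s: 0.93
eef_pos: [0.3868, 0.2793, 0.231]
eef_rot: [[-0.984, 0.178, -0.0], [0.178, 0.984, -0.0], [0.0, -0.0, -1.0]]
force: [1.2, 0.4, 0.0]
gripper_width: 0.002
```

Request:
step_arm:
  targets:
    - {"xyz": [-22.4, -32.6, 0], "angular": [0, 0, 0], "grip": 0}
    - {"xyz": [-22.4, -32.6, 0], "angular": [0, 0, 0], "grip": 0}
    - {"xyz": [-22.4, -32.6, 0], "angular": [0, 0, 0], "grip": 0}
    - {"xyz": [-22.4, -32.6, 0], "angular": [0, 0, 0], "grip": 0}
    - {"xyz": [-22.4, -32.6, 0], "angular": [0, 0, 0], "grip": 0}

```text
time_s: 1.35
eef_pos: [0.468, 0.0988, 0.2311]
eef_rot: [[-0.984, 0.178, -0.0], [0.178, 0.984, 0.0], [0.0, 0.0, -1.0]]
force: [1.2, 0.2, -0.1]
gripper_width: 0.001
```

Request:
step_arm:
  targets:
    - {"xyz": [-22.4, -32.6, 0], "angular": [0, 0, 0], "grip": 0}
    - {"xyz": [-22.4, -32.6, 0], "angular": [0, 0, 0], "grip": 0}
    - {"xyz": [-22.4, -32.6, 0], "angular": [0, 0, 0], "grip": 0}
    - {"xyz": [-22.4, -32.6, 0], "angular": [0, 0, 0], "grip": 0}
    - {"xyz": [-22.4, -32.6, 0], "angular": [0, 0, 0], "grip": 0}

```text
time_s: 1.77
eef_pos: [0.5492, -0.0816, 0.2309]
eef_rot: [[-0.984, 0.179, -0.0], [0.179, 0.984, 0.0], [0.001, 0.0, -1.0]]
force: [1.3, 1.2, 0.0]
gripper_width: 0.002
```

```bash
cat > s.py <<'E'
from m import *
from rig import state
s=state();p=np.array(s['eef_pos']);R=np.array(s['eef_rot'])
print(s['time_s'],'stand',st(p),'z',p[2]*1000,'yawerr',np.degrees(np.arctan2(R[1,1],R[0,1]))-79.73,'zaxis',np.round(R[:,2],4),'F(ex,ey,z)',np.array(s['force'])[:2]@np.c_[ex,ey],s['force'][2],'g',s['gripper_width'])
E
python3 s.py
```

```text
[[ 0.177  0.984 -0.   ]
 [ 0.18   0.984 -0.   ]
 [ 0.176  0.984 -0.   ]
 [ 0.179  0.984 -0.   ]]
1.7667 stand [[-190.8    0.7]] z 230.9111963777007 yawerr -0.030508167097337946 zaxis [-5.e-04  3.e-04 -1.e+00] F(ex,ey,z) [ 1.38889554 -1.06322032] 0.031072954588050178 g 0.0020875789207959994
```

Request:
step_arm:
  targets:
    - {"xyz": [0, 0, 35], "angular": [0, 0, 0], "grip": 0}
    - {"xyz": [0, 0, 35], "angular": [0, 0, 0], "grip": 0}
    - {"xyz": [0, 0, 35], "angular": [0, 0, 0], "grip": 0}
    - {"xyz": [0, 0, 35], "angular": [0, 0, 0], "grip": 0}
    - {"xyz": [0, 0, 15], "angular": [0, 0, 0], "grip": 0}

```text
time_s: 2.18
eef_pos: [0.5452, -0.0788, 0.0706]
eef_rot: [[-0.984, 0.179, -0.008], [0.179, 0.984, 0.002], [0.008, 0.001, -1.0]]
force: [-0.9, 0.4, -0.3]
gripper_width: -0.003
```

Request:
step_arm:
  targets:
    - {"xyz": [0, 0, 6], "angular": [0, 0, 0], "grip": 0}
    - {"xyz": [0, 0, 4], "angular": [0, 0, 0], "grip": 0}
    - {"xyz": [0, 0, 0], "angular": [0, 0, 0], "grip": 0}

```text
time_s: 2.43
eef_pos: [0.5492, -0.0797, 0.0664]
eef_rot: [[-0.984, 0.178, -0.0], [0.178, 0.984, 0.0], [0.0, 0.0, -1.0]]
force: [0.7, -0.7, 0.0]
gripper_width: -0.001
```

```bash
python3 s.py|tail -1; python3 - <<'E'
from rig import *
import cv2
a=cv2.cvtColor(grab_frame('scene'),cv2.COLOR_RGB2BGR)[95:290,200:445]
cv2.imwrite('pics/s1.png',cv2.resize(a,None,fx=3,fy=3,interpolation=cv2.INTER_CUBIC))
E
```

```text
2.4333 stand [[-188.9    1.1]] z 66.35948381644596 yawerr -0.010606161309198114 zaxis [-0.  0. -1.] F(ex,ey,z) [-0.58079781 -0.82675582] 0.04248861354633951 g -0.0005620636830439517
```

View pics/s1.png

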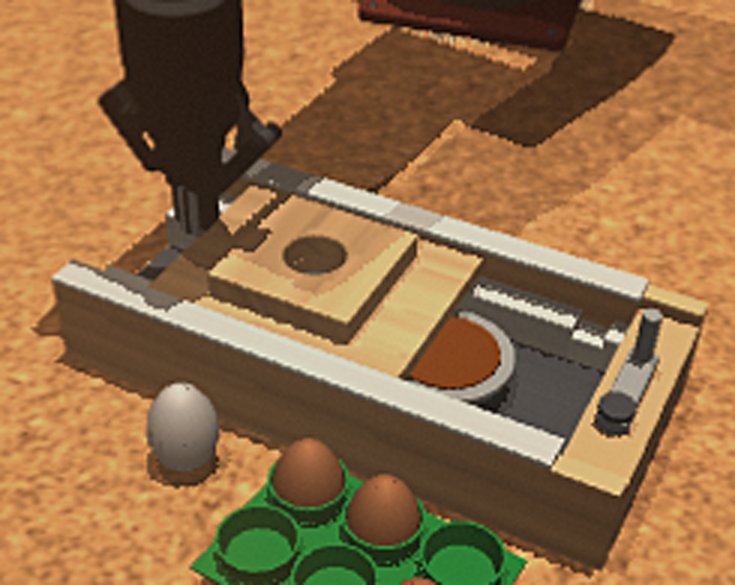

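The closed fingers stand behind the egg rest, above the board's rear edge, at about (190,235) in the zoom. They touch nothing. I'll start the push.

Request:
step_arm:
  targets:
    - {"xyz": [-1, 8, 1.4], "angular": [0, 0, 0], "grip": 0}
    - {"xyz": [0, 8, 0], "angular": [0, 0, 0], "grip": 0}
    - {"xyz": [0, 6, 0], "angular": [0, 0, 0], "grip": 0}
    - {"xyz": [0, 5, 0], "angular": [0, 0, 0], "grip": 0}
    - {"xyz": [0, 5, 0], "angular": [0, 0, 0], "grip": 0}

```text
time_s: 2.9
eef_pos: [0.5563, -0.0481, 0.0657]
eef_rot: [[-0.984, 0.177, 0.001], [0.177, 0.984, -0.002], [-0.001, -0.001, -1.0]]
force: [-0.8, -3.9, 2.0]
gripper_width: -0.002
```

Request:
step_arm:
  targets:
    - {"xyz": [0, 4, 0], "angular": [0, 0, 0], "grip": 0}
    - {"xyz": [0, 4, 0], "angular": [0, 0, 0], "grip": 0}
    - {"xyz": [0, 4, 0], "angular": [0, 0, 0], "grip": 0}
    - {"xyz": [0, 4, 0], "angular": [0, 0, 0], "grip": 0}
    - {"xyz": [0, 4, 0], "angular": [0, 0, 0], "grip": 0}

```text
time_s: 3.32
eef_pos: [0.5599, -0.0292, 0.0657]
eef_rot: [[-0.984, 0.179, 0.001], [0.179, 0.984, -0.001], [-0.001, -0.001, -1.0]]
force: [0.0, -5.8, 4.6]
gripper_width: 0.002
```

```bash
python3 s.py|tail -1; python3 - <<'E'
from rig import *
import cv2
a=cv2.cvtColor(grab_frame('scene'),cv2.COLOR_RGB2BGR)[95:290,200:445]
cv2.imwrite('pics/s2.png',cv2.resize(a,None,fx=3,fy=3,interpolation=cv2.INTER_CUBIC))
E
```

```text
3.3167 stand [[-137.4   -0.5]] z 65.65782089022126 yawerr -0.02220632678277923 zaxis [ 0.0012 -0.0014 -1.    ] F(ex,ey,z) [-5.66306995 -1.0388957 ] 4.591113627325055 g 0.0016569880420064297
```

View pics/s2.png

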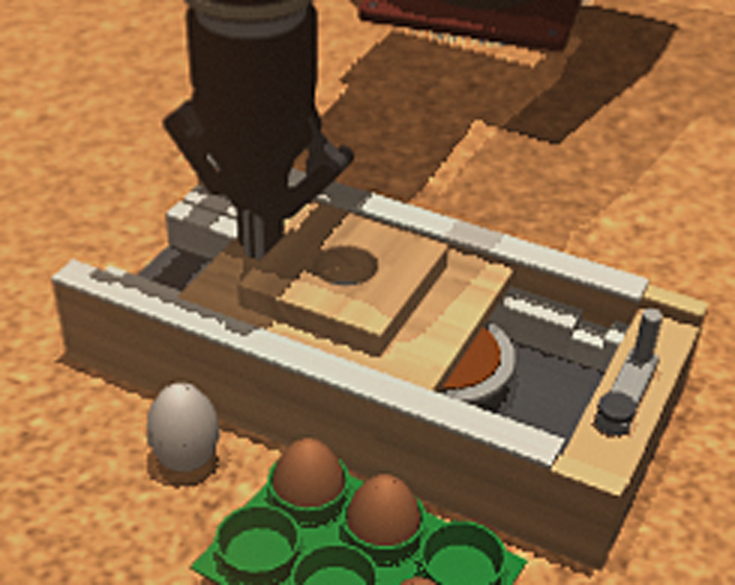

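Request:
step_arm:
  targets:
    - {"xyz": [0.5, 4, -1], "angular": [0, 0, 0], "grip": 0}
    - {"xyz": [0, 5, 0], "angular": [0, 0, 0], "grip": 0}
    - {"xyz": [0, 5, 0], "angular": [0, 0, 0], "grip": 0}
    - {"xyz": [0, 5, 0], "angular": [0, 0, 0], "grip": 0}
    - {"xyz": [0, 4, 0], "angular": [0, 0, 0], "grip": 0}

```text
time_s: 3.78
eef_pos: [0.5629, -0.0054, 0.0659]
eef_rot: [[-0.984, 0.178, -0.0], [0.178, 0.984, -0.0], [0.0, -0.0, -1.0]]
force: [-1.2, -2.9, 1.7]
gripper_width: 0.003
```

```bash
python3 s.py|tail -1; python3 - <<'E'
from rig import *
from m import *
import cv2
a=cv2.cvtColor(grab_frame('scene'),cv2.COLOR_RGB2BGR)
print('hole in s2',st(ray('scene',[[346/3-.33+200,265/3-.33+95]],.080)))
a=a[95:290,200:445]
cv2.imwrite('pics/s3.png',cv2.resize(a,None,fx=3,fy=3,interpolation=cv2.INTER_CUBIC))
E
```

```text
3.7833 stand [[-113.4    0.8]] z 65.8545764550001 yawerr -0.0019027933429640598 zaxis [-2.e-04 -0.e+00 -1.e+00] F(ex,ey,z) [-3.10783542  0.62661493] 1.6929950057219196 g 0.0026208486420341622
[[ 0.177  0.984 -0.   ]
 [ 0.18   0.984 -0.   ]
 [ 0.176  0.984 -0.   ]
 [ 0.179  0.984 -0.   ]]
hole in s2 [[-74.1  -0.9]]
```

View pics/s3.png

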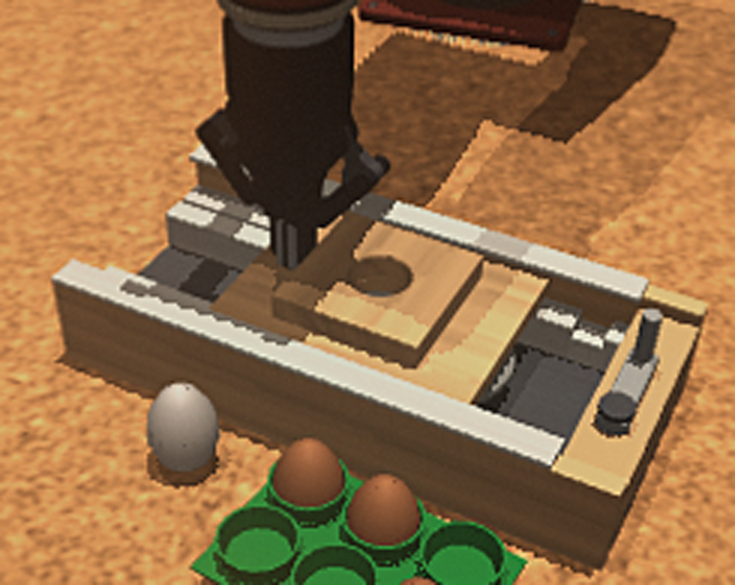

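Request:
step_arm:
  targets:
    - {"xyz": [0, 5, 0], "angular": [0, 0, 0], "grip": 0}
    - {"xyz": [0, 5, 0], "angular": [0, 0, 0], "grip": 0}
    - {"xyz": [0, 5, 0], "angular": [0, 0, 0], "grip": 0}
    - {"xyz": [0, 5, 0], "angular": [0, 0, 0], "grip": 0}
    - {"xyz": [0, 5, 0], "angular": [0, 0, 0], "grip": 0}

```text
time_s: 4.25
eef_pos: [0.5674, 0.0192, 0.0659]
eef_rot: [[-0.984, 0.178, -0.0], [0.178, 0.984, 0.0], [0.0, 0.0, -1.0]]
force: [-0.3, -3.1, 1.5]
gripper_width: -0.002
```

Request:
step_arm:
  targets:
    - {"xyz": [0, 3, 0], "angular": [0, 0, 0], "grip": 0}
    - {"xyz": [0, 2, 0], "angular": [0, 0, 0], "grip": 0}
    - {"xyz": [0, 2, 0], "angular": [0, 0, 0], "grip": 0}
    - {"xyz": [0, 2, 0], "angular": [0, 0, 0], "grip": 0}
    - {"xyz": [0, 1, 0], "angular": [0, 0, 0], "grip": 0}

```text
time_s: 4.67
eef_pos: [0.5691, 0.0287, 0.0659]
eef_rot: [[-0.984, 0.178, -0.0], [0.178, 0.984, 0.0], [0.0, 0.0, -1.0]]
force: [0.2, -2.9, 1.1]
gripper_width: 0.004
```

```bash
python3 s.py|tail -1
```

```text
4.6667 stand [[-78.7   0.8]] z 65.85111151369557 yawerr -0.010349268838467651 zaxis [-1.e-04  1.e-04 -1.e+00] F(ex,ey,z) [-2.84398596 -0.70281722] 1.0528085565578271 g 0.0037667204578466416
```

Request:
step_arm:
  targets:
    - {"xyz": [0, 2, 0], "angular": [0, 0, 0], "grip": 0}
    - {"xyz": [0, 2, 0], "angular": [0, 0, 0], "grip": 0}
    - {"xyz": [0, 1.5, 0], "angular": [0, 0, 0], "grip": 0}
    - {"xyz": [0, 1.5, 0], "angular": [0, 0, 0], "grip": 0}
    - {"xyz": [0, 1.5, 0], "angular": [0, 0, 0], "grip": 0}

```text
time_s: 5.08
eef_pos: [0.5706, 0.037, 0.0658]
eef_rot: [[-0.984, 0.179, -0.0], [0.179, 0.984, 0.0], [0.0, 0.0, -1.0]]
force: [-1.3, -3.5, -0.2]
gripper_width: -0.002
```

Request:
step_arm:
  targets:
    - {"xyz": [0, 1, 0], "angular": [0, 0, 0], "grip": 0}
    - {"xyz": [0, 1, 0], "angular": [0, 0, 0], "grip": 0}

```text
time_s: 5.25
eef_pos: [0.571, 0.039, 0.0659]
eef_rot: [[-0.984, 0.178, -0.0], [0.178, 0.984, -0.0], [0.0, -0.0, -1.0]]
force: [-0.1, -2.9, 1.2]
gripper_width: 0.001
```

Request:
step_arm:
  targets:
    - {"xyz": [0, 1, 0], "angular": [0, 0, 0], "grip": 0}
    - {"xyz": [0, 1, 0], "angular": [0, 0, 0], "grip": 0}

```text
time_s: 5.42
eef_pos: [0.5713, 0.0412, 0.0657]
eef_rot: [[-0.984, 0.179, -0.0], [0.179, 0.984, 0.001], [0.0, 0.001, -1.0]]
force: [-1.0, -2.6, 0.2]
gripper_width: 0.0
```

Request:
step_arm:
  targets:
    - {"xyz": [0, 1, 0], "angular": [0, 0, 0], "grip": 0}

```text
time_s: 5.5
eef_pos: [0.5715, 0.0423, 0.0658]
eef_rot: [[-0.984, 0.179, -0.0], [0.179, 0.984, 0.001], [0.0, 0.001, -1.0]]
force: [0.8, 0.6, -0.3]
gripper_width: -0.001
```

Request:
step_arm:
  targets:
    - {"xyz": [0, 1, 0], "angular": [0, 0, 0], "grip": 0}

```text
time_s: 5.58
eef_pos: [0.5718, 0.0434, 0.0658]
eef_rot: [[-0.984, 0.179, 0.0], [0.179, 0.984, 0.001], [0.0, 0.001, -1.0]]
force: [0.1, -0.3, 0.5]
gripper_width: 0.002
```

```bash
python3 s.py|tail -1
```

```text
5.5833 stand [[-63.8   0.8]] z 65.84119721722772 yawerr -0.013150552390825965 zaxis [ 1.e-04  8.e-04 -1.e+00] F(ex,ey,z) [-0.25904555 -0.198939  ] 0.4553276000288132 g 0.0018321689301747115
```

The push force fell to zero, so the board has probably dropped. I'll check by pushing a little further and looking.

Request:
step_arm:
  targets:
    - {"xyz": [0, 1, 0], "angular": [0, 0, 0], "grip": 0}

```text
time_s: 5.67
eef_pos: [0.5719, 0.0443, 0.0659]
eef_rot: [[-0.984, 0.178, 0.0], [0.178, 0.984, 0.001], [0.0, 0.001, -1.0]]
force: [0.4, -0.9, -1.1]
gripper_width: 0.003
```

Request:
step_arm:
  targets:
    - {"xyz": [0, 1, 0], "angular": [0, 0, 0], "grip": 0}

```text
time_s: 5.75
eef_pos: [0.5721, 0.0452, 0.0659]
eef_rot: [[-0.984, 0.178, 0.0], [0.178, 0.984, 0.0], [0.0, 0.0, -1.0]]
force: [-0.1, 0.4, 0.1]
gripper_width: -0.002
```

```bash
python3 s.py|tail -1; python3 - <<'E'
from rig import *
import cv2
a=cv2.cvtColor(grab_frame('scene'),cv2.COLOR_RGB2BGR)[95:290,200:445]
cv2.imwrite('pics/s4.png',cv2.resize(a,None,fx=3,fy=3,interpolation=cv2.INTER_CUBIC))
E
```

```text
5.75 stand [[-62.    0.8]] z 65.8828746419876 yawerr -0.002191179389896547 zaxis [ 0.e+00  4.e-04 -1.e+00] F(ex,ey,z) [0.40293134 0.13324947] 0.1479114458222395 g -0.0020342475161379057
```

View pics/s4.png

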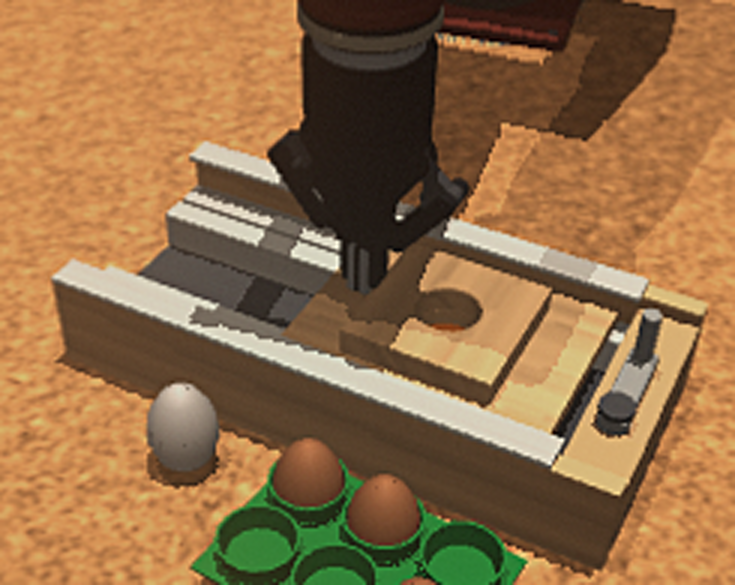

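Request:
step_arm:
  targets:
    - {"xyz": [0, 1, 0], "angular": [0, 0, 0], "grip": 0}

```text
time_s: 5.88
eef_pos: [0.5723, 0.0459, 0.0659]
eef_rot: [[-0.984, 0.178, -0.0], [0.178, 0.984, 0.0], [0.0, 0.0, -1.0]]
force: [0.4, -0.8, 0.4]
gripper_width: 0.004
```

Request:
step_arm:
  targets:
    - {"xyz": [0, 1, 0], "angular": [0, 0, 0], "grip": 0}

```text
time_s: 5.97
eef_pos: [0.5725, 0.0468, 0.0659]
eef_rot: [[-0.984, 0.179, 0.0], [0.179, 0.984, 0.0], [-0.0, 0.0, -1.0]]
force: [-1.1, 0.1, 0.0]
gripper_width: 0.001
```

```bash
python3 s.py|tail -1; python3 - <<'E'
from m import *
uv=[[450/3-.33+200,311/3-.33+95]]
for z in (.072,.080): print(z,st(ray('scene',uv,z)))
E
```

```text
5.9667 stand [[-60.3   0.7]] z 65.9031800801039 yawerr -0.012657261278690157 zaxis [ 1.e-04  1.e-04 -1.e+00] F(ex,ey,z) [-0.10101482  1.08540071] 0.01797050311171324 g 0.00090753746998609
[[ 0.177  0.984 -0.   ]
 [ 0.18   0.984 -0.   ]
 [ 0.176  0.984 -0.   ]
 [ 0.179  0.984 -0.   ]]
0.072 [[-0.3 -1.9]]
0.08 [[  3.  -10.6]]
```

Request:
step_arm:
  targets:
    - {"xyz": [0, -8, 0], "angular": [0, 0, 0], "grip": 0}
    - {"xyz": [0, -4, -10], "angular": [0, 0, 0], "grip": 0}
    - {"xyz": [0, 0, -35], "angular": [0, 0, 0], "grip": 0}
    - {"xyz": [0, 0, -35], "angular": [0, 0, 0], "grip": 0}
    - {"xyz": [0, 0, -35], "angular": [0, 0, 0], "grip": 0}

```text
time_s: 6.38
eef_pos: [0.5696, 0.0342, 0.1825]
eef_rot: [[-0.984, 0.179, -0.001], [0.179, 0.984, -0.0], [0.001, -0.0, -1.0]]
force: [1.1, -0.7, -0.1]
gripper_width: -0.002
```

Request:
step_arm:
  targets:
    - {"xyz": [4, 37, 0], "angular": [0, 0, 0], "grip": 0}
    - {"xyz": [4, 37, 0], "angular": [0, 0, 0], "grip": 0}
    - {"xyz": [4, 37, 0], "angular": [0, 0, 0], "grip": 0}
    - {"xyz": [4, 37, 0], "angular": [0, 0, 0], "grip": 0}
    - {"xyz": [3, 37, 0], "angular": [0, 0, 0], "grip": 0}

```text
time_s: 6.8
eef_pos: [0.5847, 0.2213, 0.1821]
eef_rot: [[-0.984, 0.179, 0.001], [0.179, 0.984, 0.0], [-0.001, 0.0, -1.0]]
force: [0.2, 0.2, -0.4]
gripper_width: -0.003
```

Request:
step_arm:
  targets:
    - {"xyz": [0, 37, 0], "angular": [0, 0, 0], "grip": 0}
    - {"xyz": [0, 0, 0], "angular": [0, 0, 0], "grip": 0}

```text
time_s: 6.97
eef_pos: [0.5913, 0.2623, 0.1818]
eef_rot: [[-0.985, 0.174, 0.001], [0.174, 0.985, 0.003], [-0.001, 0.003, -1.0]]
force: [-0.0, -1.2, -0.8]
gripper_width: 0.001
```

```bash
python3 s.py|tail -1; python3 - <<'E'
from rig import *
import cv2
for n in ('scene','top'):
    a=cv2.cvtColor(grab_frame(n),cv2.COLOR_RGB2BGR); cv2.imwrite(f'pics/{n}5f.png',a)
    a=a[95:290,200:445] if n=='scene' else a[140:295,195:445]
    cv2.imwrite(f'pics/{n}5.png',cv2.resize(a,None,fx=3,fy=3,interpolation=cv2.INTER_CUBIC))
E
```

```text
6.9667 stand [[155.1  20.6]] z 181.8451933366945 yawerr 0.22329713561261144 zaxis [ 0.0014  0.0031 -1.    ] F(ex,ey,z) [-1.17648224 -0.16948874] -0.8426209986692021 g 0.0011462573688141994
```

View pics/scene5.png

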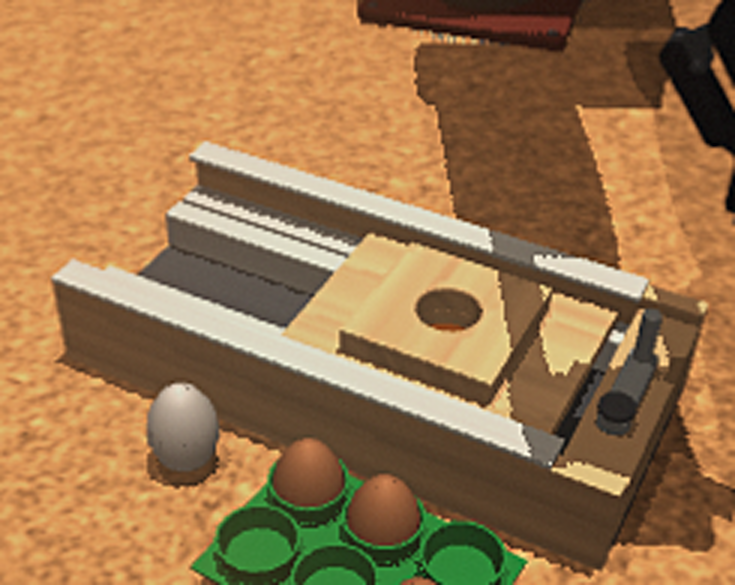

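View pics/top5.png

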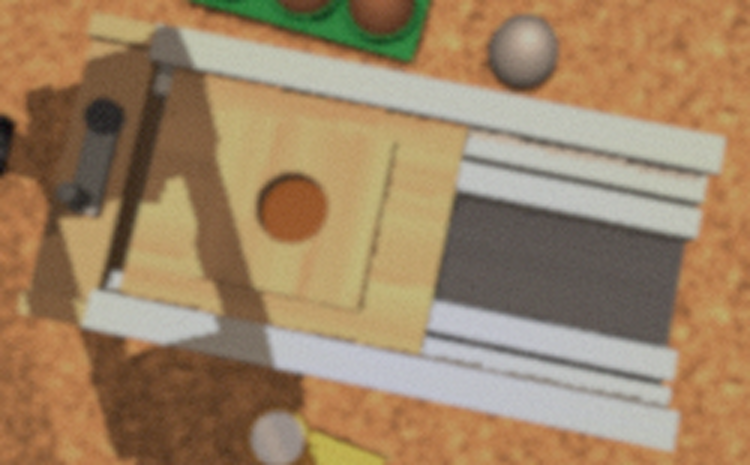

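Request:
step_arm:
  targets:
    - {"xyz": [0, -2, 35], "angular": [0, 0, 0], "grip": 0}
    - {"xyz": [0, 0, 35], "angular": [0, 0, 0], "grip": 0}
    - {"xyz": [0, 0, 18], "angular": [0, 0, 0], "grip": 0}
    - {"xyz": [0, 0, 10], "angular": [0, 0, 0], "grip": 0}
    - {"xyz": [0, 0, 0], "angular": [0, 0, 0], "grip": 0}

```text
time_s: 7.48
eef_pos: [0.5892, 0.2526, 0.0802]
eef_rot: [[-0.984, 0.18, -0.005], [0.18, 0.984, -0.002], [0.004, -0.003, -1.0]]
force: [0.4, -0.5, -0.1]
gripper_width: -0.004
```

```bash
python3 s.py|tail -1; python3 - <<'E'
from m import *
Z3=lambda p:(np.array(p,float)+.5)/3-.5+[195,140]
for z in(.072,.08): print(z,'hole top',st(ray('top',Z3([[292,208]]),z)))
print('rear edge z54',st(ray('top',Z3([[467,130],[424,353]]),.054)).tolist(),'z62',st(ray('top',Z3([[467,130],[424,353]]),.062)).tolist())
E
```

```text
7.4833 stand [[145.1  20.9]] z 80.2480587695973 yawerr -0.11237379788576618 zaxis [-0.0048 -0.0017 -1.    ] F(ex,ey,z) [-0.4313888  -0.45356143] -0.13555583516857317 g -0.004301220861882555
[[ 0.177  0.984 -0.   ]
 [ 0.18   0.984 -0.   ]
 [ 0.176  0.984 -0.   ]
 [ 0.179  0.984 -0.   ]]
0.072 hole top [[-2.2  0.5]]
0.08 hole top [[-3.2  1.3]]
rear edge z54 [[-92.2, -68.4], [-93.4, 65.8]] z62 [[-92.1, -66.8], [-93.3, 65.9]]
```

Request:
step_arm:
  targets:
    - {"xyz": [-1, -3, -3], "angular": [0, 0, 0], "grip": 0}
    - {"xyz": [0, -2, 0], "angular": [0, 0, 0], "grip": 0}
    - {"xyz": [0, 0, 0], "angular": [0, 0, 0], "grip": 0}

```text
time_s: 7.73
eef_pos: [0.5929, 0.2493, 0.0888]
eef_rot: [[-0.984, 0.179, 0.004], [0.179, 0.984, 0.001], [-0.004, 0.002, -1.0]]
force: [0.5, 0.2, -0.9]
gripper_width: -0.0
```

```bash
python3 s.py|tail -1
```

```text
7.7333 stand [[142.6  16.7]] z 88.79494975937729 yawerr -0.05189675583288533 zaxis [ 0.0044  0.001  -1.    ] F(ex,ey,z) [ 0.24178099 -0.47807522] -0.863729664876504 g -0.00048061661925338697
```

Request:
step_arm:
  targets:
    - {"xyz": [0, 0, 0], "angular": [0, 0, 0], "grip": 0}
    - {"xyz": [0, 0, 0], "angular": [0, 0, 0], "grip": 0}

```text
time_s: 7.9
eef_pos: [0.5918, 0.2498, 0.0873]
eef_rot: [[-0.984, 0.179, 0.002], [0.179, 0.984, 0.001], [-0.002, 0.001, -1.0]]
force: [-0.2, 0.3, -0.6]
gripper_width: -0.002
```

```bash
python3 s.py|tail -1
```

```text
7.9 stand [[142.8  17.9]] z 87.34403434193487 yawerr -0.01932579430281578 zaxis [ 2.1e-03  6.0e-04 -1.0e+00] F(ex,ey,z) [0.24921373 0.29634407] -0.6385784247753564 g -0.001994935367213179
```

Request:
step_arm:
  targets:
    - {"xyz": [1, -3, 1.5], "angular": [0, 0, 0], "grip": 0}
    - {"xyz": [0, -2, 0], "angular": [0, 0, 0], "grip": 0}
    - {"xyz": [0, 0, 0], "angular": [0, 0, 0], "grip": 0}
    - {"xyz": [0, 0, 0], "angular": [0, 0, 0], "grip": 0}

```text
time_s: 8.23
eef_pos: [0.5889, 0.2448, 0.0843]
eef_rot: [[-0.984, 0.179, -0.0], [0.179, 0.984, -0.0], [0.0, -0.0, -1.0]]
force: [0.4, 0.0, -0.3]
gripper_width: -0.002
```

```bash
python3 s.py|tail -1
```

```text
8.2333 stand [[137.4  19.8]] z 84.29807719911044 yawerr -0.014721315988495576 zaxis [-3.e-04 -1.e-04 -1.e+00] F(ex,ey,z) [ 0.09231866 -0.3666156 ] -0.2605269156651316 g -0.0016953309803969553
```

Request:
step_arm:
  targets:
    - {"xyz": [1.5, -4.43, 0], "angular": [0, 0, -5], "grip": 0}
    - {"xyz": [1.5, -4.43, 0], "angular": [0, 0, -5], "grip": 0}
    - {"xyz": [1.5, -4.43, 0], "angular": [0, 0, -5], "grip": 0}
    - {"xyz": [1.5, -4.43, 0], "angular": [0, 0, -5], "grip": 0}

```text
time_s: 8.57
eef_pos: [0.5821, 0.2278, 0.0843]
eef_rot: [[-0.985, -0.173, -0.0], [-0.173, 0.985, 0.0], [0.0, 0.0, -1.0]]
force: [-0.3, 1.2, -0.2]
gripper_width: 0.004
```

```bash
cat > l.py <<'E'
from s import *
q=st(p)[0]-[118,-30]; c=R[:2,:2]; 
tx=np.array([R[:2,0]@ex,R[:2,0]@ey]);ty=np.array([R[:2,1]@ex,R[:2,1]@ey])
print('r in tool',q@tx,q@ty)
E
python3 l.py|tail -2;  python3 - <<'E'
from rig import *
import cv2
a=cv2.cvtColor(grab_frame('scene'),cv2.COLOR_RGB2BGR)[95:290,260:505]
cv2.imwrite('pics/s6.png',cv2.resize(a,None,fx=3,fy=3,interpolation=cv2.INTER_CUBIC))
E
```

```text
8.5667 stand [[119.5  23.5]] z 84.30851912149937 yawerr 20.253327349021603 zaxis [-1.e-04  4.e-04 -1.e+00] F(ex,ey,z) [1.13913622 0.46078877] -0.23441467877634223 g 0.0039724487789980535
r in tool 49.67300540156688 19.927177953727565
```

View pics/s6.png

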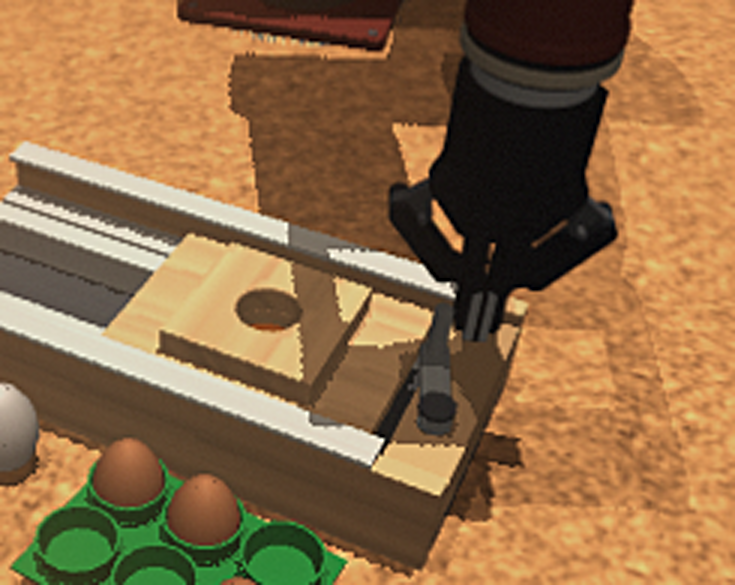

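The tip is behind the peg at about (470,320) and the latch is turning with it. Next rows.

Request:
step_arm:
  targets:
    - {"xyz": [1.5, -4.43, 0], "angular": [0, 0, -5], "grip": 0}
    - {"xyz": [1.5, -4.43, 0], "angular": [0, 0, -5], "grip": 0}
    - {"xyz": [1.5, -4.43, 0], "angular": [0, 0, -5], "grip": 0}
    - {"xyz": [1.5, -4.43, 0], "angular": [0, 0, -5], "grip": 0}
    - {"xyz": [1.5, -4.43, 0], "angular": [0, 0, -5], "grip": 0}

```text
time_s: 9.03
eef_pos: [0.5822, 0.2045, 0.0843]
eef_rot: [[-0.821, -0.571, -0.001], [-0.571, 0.821, 0.0], [0.001, 0.001, -1.0]]
force: [-1.5, -0.3, 0.8]
gripper_width: -0.002
```

Request:
step_arm:
  targets:
    - {"xyz": [1.5, -4.43, 0], "angular": [0, 0, -5], "grip": 0}
    - {"xyz": [1.5, -4.43, 0], "angular": [0, 0, -5], "grip": 0}
    - {"xyz": [1.5, -4.43, 0], "angular": [0, 0, -5], "grip": 0}
    - {"xyz": [1.5, -4.43, 0], "angular": [0, 0, -5], "grip": 0}
    - {"xyz": [1.5, -4.43, 0], "angular": [0, 0, -5], "grip": 0}

```text
time_s: 9.45
eef_pos: [0.5923, 0.1834, 0.0841]
eef_rot: [[-0.502, -0.865, -0.001], [-0.865, 0.502, -0.0], [0.001, 0.001, -1.0]]
force: [-1.5, -0.0, 0.3]
gripper_width: 0.001
```

```bash

python3 l.py|tail -2;  python3 - <<'E'
from rig import *
import cv2
a=cv2.cvtColor(grab_frame('scene'),cv2.COLOR_RGB2BGR)[95:290,260:505]
cv2.imwrite('pics/s7.png',cv2.resize(a,None,fx=3,fy=3,interpolation=cv2.INTER_CUBIC))
E
```

```text
9.45 stand [[77.6  5.5]] z 84.11012009765462 yawerr 70.11669999521244 zaxis [-1.4e-03 -2.0e-04 -1.0e+00] F(ex,ey,z) [-0.29605486  1.4930124 ] 0.342711346938242 g 0.0013785819271693526
r in tool 50.065452824178976 19.64321929133132
```

View pics/s7.png

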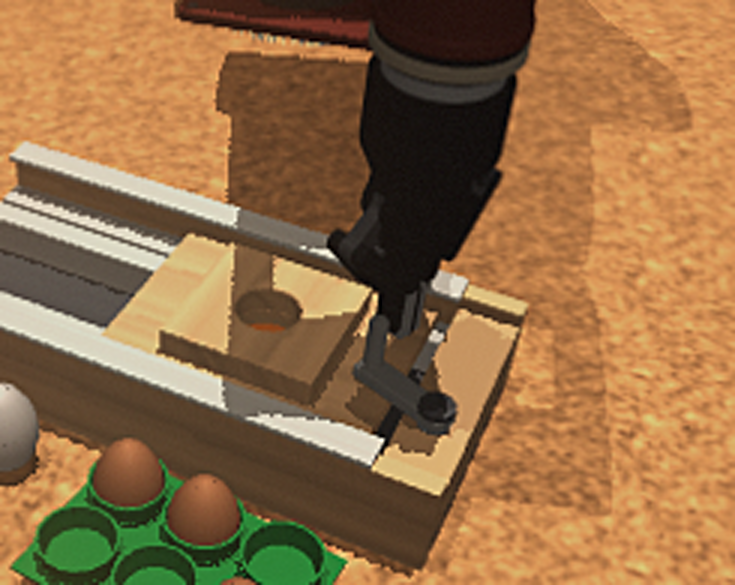

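The latch already passes over the board end, with the peg at about (373,345), so the board is down. I'll finish the turn to the stop.

Request:
step_arm:
  targets:
    - {"xyz": [1.5, -4.43, 0], "angular": [0, 0, -5], "grip": 0}
    - {"xyz": [1.5, -4.43, 0], "angular": [0, 0, -5], "grip": 0}
    - {"xyz": [1.5, -4.43, 0], "angular": [0, 0, -5], "grip": 0}

```text
time_s: 9.75
eef_pos: [0.6015, 0.18, 0.084]
eef_rot: [[-0.278, -0.961, 0.001], [-0.961, 0.278, -0.014], [0.013, -0.005, -1.0]]
force: [-0.8, -0.9, 0.5]
gripper_width: 0.003
```

Request:
step_arm:
  targets:
    - {"xyz": [0.9, -2.66, 0], "angular": [0, 0, -3], "grip": 0}
    - {"xyz": [0.6, -1.76, 0], "angular": [0, 0, -2], "grip": 0}

```text
time_s: 9.92
eef_pos: [0.6015, 0.1974, 0.0835]
eef_rot: [[-0.225, -0.974, 0.01], [-0.973, 0.224, -0.045], [0.041, -0.02, -0.999]]
force: [-0.6, -0.8, -0.4]
gripper_width: 0.002
```

Request:
step_arm:
  targets:
    - {"xyz": [0, -0.7, 0], "angular": [0, 0, 0], "grip": 0}

```text
time_s: 10.0
eef_pos: [0.6015, 0.1986, 0.0833]
eef_rot: [[-0.223, -0.975, 0.01], [-0.974, 0.222, -0.044], [0.041, -0.019, -0.999]]
force: [0.1, 0.0, -0.5]
gripper_width: 0.001
```

Request:
step_arm:
  targets:
    - {"xyz": [0, -0.7, 0], "angular": [0, 0, 0], "grip": 0}

```text
time_s: 10.08
eef_pos: [0.6024, 0.1974, 0.0833]
eef_rot: [[-0.224, -0.975, 0.01], [-0.974, 0.223, -0.044], [0.04, -0.019, -0.999]]
force: [-0.0, 0.1, 0.2]
gripper_width: 0.005
```

```bash

python3 l.py|tail -2
```

```text
10.0833 stand [[93.1 -1.9]] z 83.34282673861426 yawerr 87.38284076398806 zaxis [ 0.0097 -0.0437 -0.999 ] F(ex,ey,z) [0.12390339 0.06108383] 0.20436651728503988 g 0.005044598382854185
r in tool 26.15677377399397 26.92860735606219
```

```bash
python3 - <<'E'
from rig import *
import cv2
print(state()['joint_pos'])
for n in ('scene','top'):
    a=cv2.cvtColor(grab_frame(n),cv2.COLOR_RGB2BGR)
    a=a[95:290,260:505] if n=='scene' else a[140:295,165:415]
    cv2.imwrite(f'pics/{n}8.png',cv2.resize(a,None,fx=3,fy=3,interpolation=cv2.INTER_CUBIC))
E
```

```text
[ 0.21602176  0.38480657  1.61544798 -0.04924714  1.14171876 -2.67975884]
```

View pics/scene8.png

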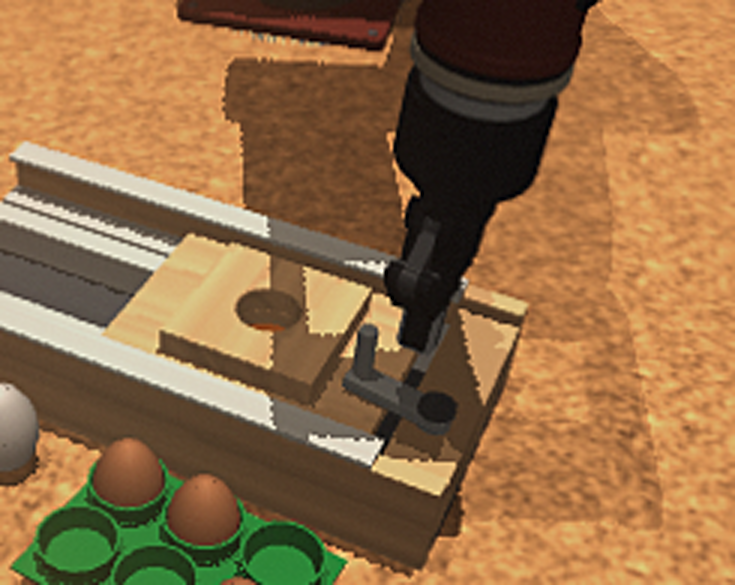

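Joint 6 reached its range end (-2.68), so the tool was diverted away from the peg. The latch is at about 80 degrees. I'll lift clear, wind the wrist back and finish with another tool face.

Request:
step_arm:
  targets:
    - {"xyz": [0, 0, -15], "angular": [0, 0, 5], "grip": 0}
    - {"xyz": [0, 0, -20], "angular": [0, 0, 7], "grip": 0}
    - {"xyz": [0, 0, -20], "angular": [0, 0, 7], "grip": 0}
    - {"xyz": [0, 0, 0], "angular": [0, 0, 7], "grip": 0}
    - {"xyz": [0, 0, 0], "angular": [0, 0, 7], "grip": 0}

```text
time_s: 10.6
eef_pos: [0.6036, 0.1985, 0.1408]
eef_rot: [[-0.724, -0.69, 0.014], [-0.69, 0.723, -0.043], [0.02, -0.04, -0.999]]
force: [-0.3, 0.5, -0.0]
gripper_width: 0.0
```

```bash

python3 l.py|tail -2; python3 -c "
from rig import state;import numpy as np;s=state();print(s['joint_pos']);R=np.array(s['eef_rot'])
import cv2
# rot vec (tool frame) to make z axis straight down
z=R.T@np.array([0,0,-1.]);v=np.cross([0,0,1.],z);print('tilt fix deg',np.degrees(v))"
```

```text
10.6 stand [[94.5 -2.9]] z 140.81039760453322 yawerr 53.928491007951536 zaxis [ 0.0136 -0.0428 -0.999 ] F(ex,ey,z) [0.47281577 0.35022395] -0.02204618602432823 g 0.00025445839517967647
r in tool 34.95064927395036 8.061028153931417
[ 0.21734363  0.32087704  1.58045329 -0.04739841  1.2365442  -2.09956971]
tilt fix deg [-2.3144708  -1.12867369  0.        ]
```

View pics/top8.png

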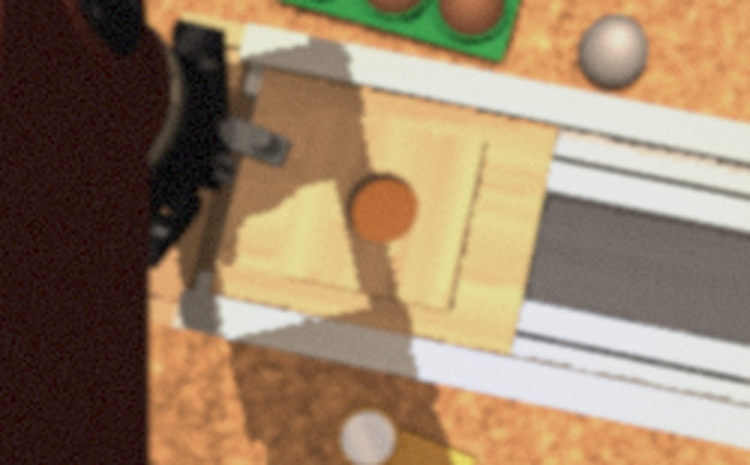

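Request:
step_arm:
  targets:
    - {"xyz": [0, 0, 0], "angular": [-2.3, -1.1, 5], "grip": 0}
    - {"xyz": [0, 0, 0], "angular": [0, 0, 7], "grip": 0}
    - {"xyz": [0, 0, 0], "angular": [0, 0, 7], "grip": 0}
    - {"xyz": [0, 0, 0], "angular": [0, 0, 7], "grip": 0}
    - {"xyz": [0, 0, 0], "angular": [0, 0, 7], "grip": 0}

```text
time_s: 11.02
eef_pos: [0.6023, 0.198, 0.1385]
eef_rot: [[-0.983, -0.184, -0.002], [-0.184, 0.983, -0.001], [0.003, -0.0, -1.0]]
force: [-1.2, -0.2, -0.0]
gripper_width: 0.001
```

Request:
step_arm:
  targets:
    - {"xyz": [0, 0, 0], "angular": [0, 0, 7], "grip": 0}
    - {"xyz": [0, 0, 0], "angular": [0, 0, 7], "grip": 0}
    - {"xyz": [0, 0, 0], "angular": [0, 0, 7], "grip": 0}
    - {"xyz": [6, -14, 0], "angular": [0, 0, 0], "grip": 0}
    - {"xyz": [7, -12, 0], "angular": [0, 0, 0], "grip": 0}

```text
time_s: 11.43
eef_pos: [0.585, 0.1747, 0.1385]
eef_rot: [[-0.985, 0.174, -0.002], [0.174, 0.985, -0.001], [0.002, -0.001, -1.0]]
force: [0.1, -0.3, -0.1]
gripper_width: -0.004
```

Request:
step_arm:
  targets:
    - {"xyz": [0, 0, 0], "angular": [0, 0, 0], "grip": 0}

```text
time_s: 11.52
eef_pos: [0.5837, 0.1734, 0.1381]
eef_rot: [[-0.985, 0.175, -0.004], [0.175, 0.985, -0.002], [0.004, -0.003, -1.0]]
force: [-0.5, -0.9, 0.7]
gripper_width: -0.0
```

```bash

python3 l.py|tail -2; python3 -c "
from rig import state,grab_frame;import numpy as np;s=state();print(s['joint_pos']);R=np.array(s['eef_rot'])
import cv2
z=R.T@np.array([0,0,-1.]);v=np.cross([0,0,1.],z);print('tilt fix deg',np.degrees(v))
a=cv2.cvtColor(grab_frame('scene'),cv2.COLOR_RGB2BGR)[95:290,260:505]
cv2.imwrite('pics/s9.png',cv2.resize(a,None,fx=3,fy=3,interpolation=cv2.INTER_CUBIC))
"
```

```text
11.5167 stand [[66.3 12.2]] z 138.14544231204923 yawerr 0.20724859078130464 zaxis [-0.0041 -0.0018 -1.    ] F(ex,ey,z) [-0.98641387  0.2846884 ] 0.6756608854038846 g -0.0004261952341353864
r in tool 42.385703503827024 -51.5470722255889
[ 1.59982944e-01  2.66441351e-01  1.65255503e+00 -1.23156409e-03
  1.22689851e+00 -1.23476289e+00]
tilt fix deg [-0.14390542 -0.2108539   0.        ]
```

View pics/s9.png

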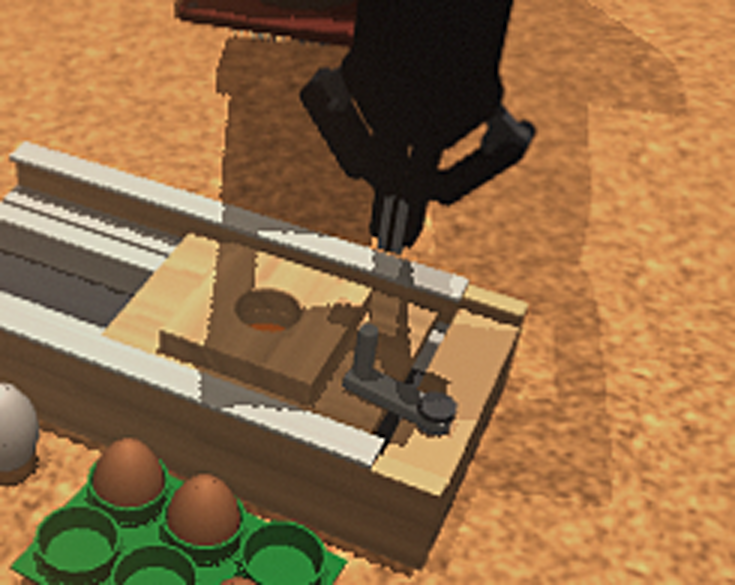

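Request:
step_arm:
  targets:
    - {"xyz": [0, 1, 25], "angular": [0, 0, 0], "grip": 0}
    - {"xyz": [0, 0, 20], "angular": [0, 0, 0], "grip": 0}
    - {"xyz": [0, 0, 7], "angular": [0, 0, 0], "grip": 0}
    - {"xyz": [0, 0, 0], "angular": [0, 0, 0], "grip": 0}
    - {"xyz": [0, 0, 0], "angular": [0, 0, 0], "grip": 0}

```text
time_s: 11.98
eef_pos: [0.5851, 0.1763, 0.0865]
eef_rot: [[-0.985, 0.173, -0.003], [0.173, 0.985, -0.001], [0.003, -0.001, -1.0]]
force: [0.0, -0.8, -0.5]
gripper_width: -0.003
```

```bash

python3 l.py|tail -2; python3 -c "
from m import *
for v in (326,330): print('peg',st(ray('scene',[[369/3-.33+260,v/3-.33+95]],.102)))"|tail -2
```

```text
11.9833 stand [[69.4 11.4]] z 86.54920095124743 yawerr 0.3133057484759689 zaxis [-3.e-03 -9.e-04 -1.e+00] F(ex,ey,z) [-0.74629823 -0.15785285] -0.45682699969298224 g -0.003224678535456292
r in tool 41.664536761656095 -48.373054906540524
peg [[ 68.  -19.7]]
peg [[ 69.2 -23. ]]
```

Request:
step_arm:
  targets:
    - {"xyz": [-5, -0.5, 2], "angular": [0, 0, 0], "grip": 0}
    - {"xyz": [-5, 0, 0], "angular": [0, 0, 0], "grip": 0}
    - {"xyz": [-4, 0, 0], "angular": [0, 0, 0], "grip": 0}
    - {"xyz": [-3, 0, 0], "angular": [0, 0, 0], "grip": 0}
    - {"xyz": [-2, 0, 0], "angular": [0, 0, 0], "grip": 0}

```text
time_s: 12.4
eef_pos: [0.6043, 0.1722, 0.085]
eef_rot: [[-0.985, 0.173, -0.002], [0.173, 0.985, -0.001], [0.002, -0.001, -1.0]]
force: [-1.3, -0.0, 1.5]
gripper_width: 0.001
```

Request:
step_arm:
  targets:
    - {"xyz": [-1.5, 0, 0], "angular": [0, 0, 0], "grip": 0}
    - {"xyz": [-1, 0, 0], "angular": [0, 0, 0], "grip": 0}

```text
time_s: 12.57
eef_pos: [0.6061, 0.1718, 0.0845]
eef_rot: [[-0.985, 0.173, -0.003], [0.173, 0.985, -0.001], [0.003, -0.001, -1.0]]
force: [-1.7, -0.2, 1.3]
gripper_width: 0.003
```

Request:
step_arm:
  targets:
    - {"xyz": [-1, 0, 0], "angular": [0, 0, 0], "grip": 0}

```text
time_s: 12.65
eef_pos: [0.6069, 0.1717, 0.0843]
eef_rot: [[-0.985, 0.173, -0.003], [0.173, 0.985, -0.001], [0.003, -0.002, -1.0]]
force: [-1.7, -0.4, 1.2]
gripper_width: 0.005
```

```bash

python3 l.py|tail -2
```

```text
12.65 stand [[ 68.7 -10.9]] z 84.33650695652064 yawerr 0.31436830707524166 zaxis [-0.003 -0.001 -1.   ] F(ex,ey,z) [-0.68561134  1.60766429] 1.2336485877471106 g 0.00458818906945807
r in tool 19.369670441981103 -49.19450235211925
```

Request:
step_arm:
  targets:
    - {"xyz": [-1, 0, 0], "angular": [0, 0, 0], "grip": 0}

```text
time_s: 12.73
eef_pos: [0.6078, 0.1715, 0.0843]
eef_rot: [[-0.985, 0.173, -0.003], [0.173, 0.985, -0.001], [0.003, -0.002, -1.0]]
force: [-0.8, -0.5, 0.5]
gripper_width: 0.004
```

Request:
step_arm:
  targets:
    - {"xyz": [-1, 0, 0], "angular": [0, 0, 0], "grip": 0}

```text
time_s: 12.82
eef_pos: [0.6088, 0.1713, 0.0843]
eef_rot: [[-0.985, 0.173, -0.003], [0.173, 0.985, -0.001], [0.003, -0.002, -1.0]]
force: [-1.5, -0.7, 0.8]
gripper_width: -0.004
```

Request:
step_arm:
  targets:
    - {"xyz": [-0.8, 0, 0], "angular": [0, 0, 0], "grip": 0}

```text
time_s: 12.9
eef_pos: [0.6096, 0.1712, 0.0842]
eef_rot: [[-0.985, 0.173, -0.003], [0.173, 0.985, -0.001], [0.003, -0.002, -1.0]]
force: [-0.6, -1.8, 0.5]
gripper_width: -0.003
```

Request:
step_arm:
  targets:
    - {"xyz": [-0.8, 0, 0], "angular": [0, 0, 0], "grip": 0}

```text
time_s: 12.98
eef_pos: [0.6105, 0.1711, 0.0843]
eef_rot: [[-0.985, 0.173, -0.003], [0.173, 0.985, -0.001], [0.003, -0.001, -1.0]]
force: [-2.6, -0.8, 1.2]
gripper_width: 0.002
```

Request:
step_arm:
  targets:
    - {"xyz": [-0.8, 0, 0], "angular": [0, 0, 0], "grip": 0}

```text
time_s: 13.07
eef_pos: [0.6106, 0.171, 0.0842]
eef_rot: [[-0.985, 0.173, -0.004], [0.173, 0.985, -0.001], [0.004, -0.002, -1.0]]
force: [-6.4, -1.2, 3.2]
gripper_width: 0.0
```

```bash

python3 l.py|tail -2; python3 -c "
from rig import state,grab_frame
import cv2
a=cv2.cvtColor(grab_frame('scene'),cv2.COLOR_RGB2BGR)[160:260,340:465]
cv2.imwrite('pics/s10.png',cv2.resize(a,None,fx=6,fy=6,interpolation=cv2.INTER_CUBIC))
"
```

```text
13.0667 stand [[ 68.7 -14.7]] z 84.18042675636265 yawerr 0.31999579221914587 zaxis [-0.0045 -0.001  -1.    ] F(ex,ey,z) [-2.29918517  6.13231948] 3.1801975951909145 g 0.0001859154697157785
r in tool 15.57433749119636 -49.21378230993779
```

View pics/s10.png

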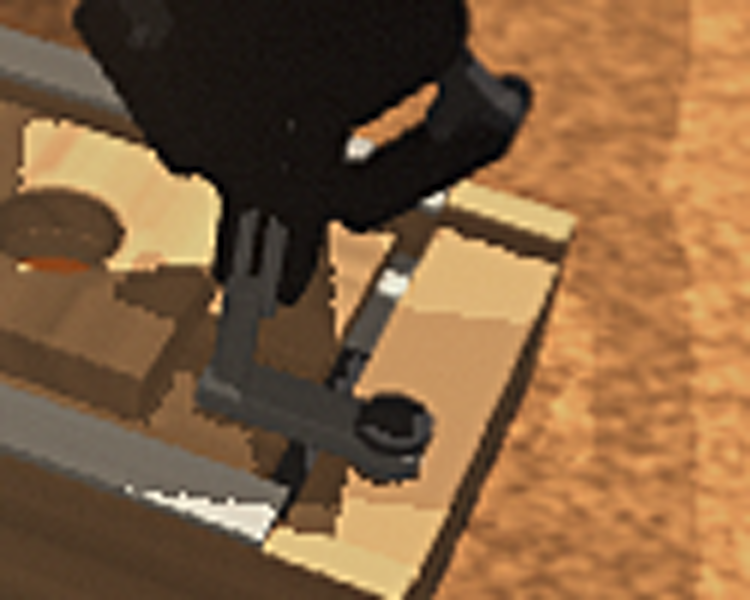

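Force rises to 6 N with no further travel and the arm lies along the rails, so the latch is on its stop. I'll back off and lift clear.

Request:
step_arm:
  targets:
    - {"xyz": [3, 0, 0], "angular": [0, 0, 0], "grip": 0}
    - {"xyz": [10, 0, 0], "angular": [0, 0, 0], "grip": 0}
    - {"xyz": [5, 0, -25], "angular": [0, 0, 0], "grip": 0}
    - {"xyz": [0, 0, -40], "angular": [0, 0, 0], "grip": 0}
    - {"xyz": [0, 0, -40], "angular": [0, 0, 0], "grip": 0}

```text
time_s: 13.53
eef_pos: [0.5925, 0.1742, 0.189]
eef_rot: [[-0.985, 0.173, -0.005], [0.173, 0.985, -0.001], [0.005, -0.002, -1.0]]
force: [2.4, -0.4, 0.3]
gripper_width: 0.002
```

Request:
step_arm:
  targets:
    - {"xyz": [25, 32, -5], "angular": [0, 0, 0], "grip": 0}
    - {"xyz": [25, 32, 0], "angular": [0, 0, 0], "grip": 0}
    - {"xyz": [25, 32, 0], "angular": [0, 0, 0], "grip": 0}
    - {"xyz": [25, 32, 0], "angular": [0, 0, 0], "grip": 0}
    - {"xyz": [25, 32, 0], "angular": [0, 0, 0], "grip": 0}

```text
time_s: 13.95
eef_pos: [0.4979, 0.3551, 0.1953]
eef_rot: [[-0.985, 0.173, -0.0], [0.173, 0.985, 0.0], [0.0, 0.0, -1.0]]
force: [0.7, 1.1, -0.8]
gripper_width: 0.002
```

Request:
step_arm:
  targets:
    - {"xyz": [25, 32, 0], "angular": [0, 0, 0], "grip": 0}
    - {"xyz": [0, 0, 0], "angular": [0, 0, 0], "grip": 0}
    - {"xyz": [0, 0, 0], "angular": [0, 0, 0], "grip": 0}

```text
time_s: 14.2
eef_pos: [0.4782, 0.3915, 0.1948]
eef_rot: [[-0.986, 0.168, -0.001], [0.168, 0.986, -0.0], [0.001, -0.0, -1.0]]
force: [-0.3, -0.4, 0.6]
gripper_width: 0.0
```

```bash
python3 s.py|tail -1; python3 - <<'E'
from rig import *
import cv2
for n in ('scene','top'):
    a=cv2.cvtColor(grab_frame(n),cv2.COLOR_RGB2BGR)
    cv2.imwrite(f'pics/{n}9f.png',a)
    a=a[135:330,210:455] if n=='scene' else a[85:310,195:445]
    cv2.imwrite(f'pics/{n}9.png',cv2.resize(a,None,fx=2.6,fy=2.6,interpolation=cv2.INTER_CUBIC))
E
```

```text
14.2 stand [[262.1 154.9]] z 194.81762560435345 yawerr 0.5703960211947106 zaxis [-1.2e-03 -1.0e-04 -1.0e+00] F(ex,ey,z) [-0.44723133  0.2119931 ] 0.6241784561463286 g 0.0004361999926072313
```

View pics/scene9.png

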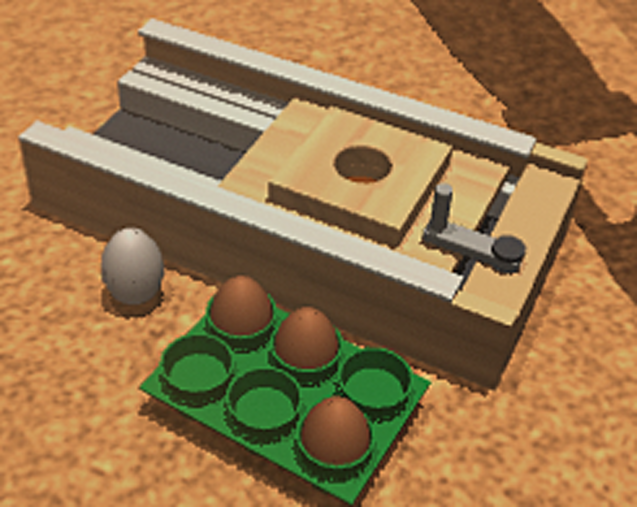

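View pics/top9.png

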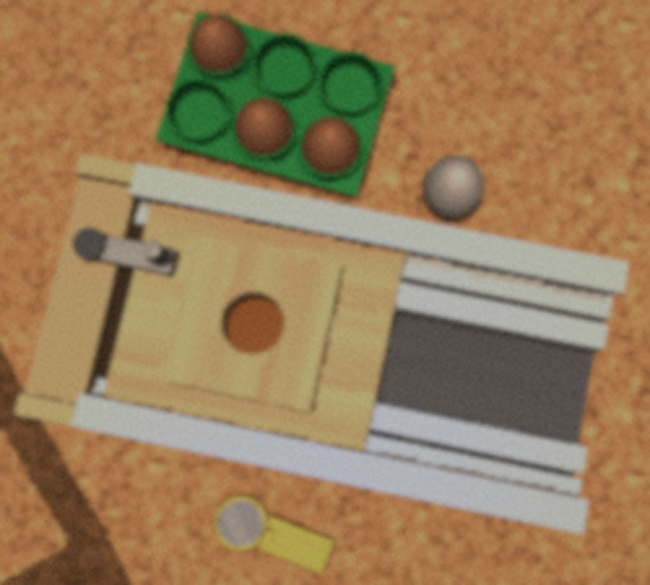

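```bash
python3 - <<'E'
from m import *
Z=lambda p:(np.array(p,float)+.5)/2.6-.5+[195,85]
S=lambda p:(np.array(p,float)+.5)/2.6-.5+[210,135]
print('peg top',st(ray('top',Z([[155,250]]),.102)),st(ray('scene',S([[444,189]]),.102)))
print('arm end corners',st(ray('top',Z([[178,254],[172,275]]),.067)))
print('hole',st(ray('top',Z([[253,323]]),.072)),st(ray('scene',S([[363,164]]),.072)))
a=cv2.imread('pics/top0.png').astype(int);b=cv2.imread('pics/top9f.png').astype(int)
for n,(y0,y1,x0,x1) in dict(tray=(88,148,255,350),egg=(142,172,355,385),mag=(272,308,275,328)).items():
    print(n,abs(a-b)[y0:y1,x0:x1].mean())
print(abs(a-b)[300:330,400:500].mean())
E
```

```text
[[ 0.177  0.984 -0.   ]
 [ 0.18   0.984 -0.   ]
 [ 0.176  0.984 -0.   ]
 [ 0.179  0.984 -0.   ]]
peg top [[ 65.9 -29.8]] [[ 68.3 -31.4]]
arm end corners [[ 58.3 -35.8]
 [ 59.  -21. ]]
hole [[-2.2  0.3]] [[-1.6 -0.7]]
tray 3.900292397660819
egg 4.124074074074074
mag 4.235674353598882
4.149555555555556
```

```bash
python3 -c "
from rig import *
print(finish_job())"
```

```text
the job is handed in; nothing more can be done
None
```

The board is in its notch over the spotlight, the latch is turned over its end to the stop, and the arm is clear. I handed the job in at about 14.3 s.

**Board:** I pushed it by the rear face of the egg rest with the closed fingertips, at about 3–6 N. The push force fell to zero as the board dropped. Its hole then measured at the dropped height, about 0 to −2 mm along the rails from the notch centre. The latch also passed over the board end, which it could not do if the board were still up.

**Latch:** I pushed it round by the peg until the force rose to about 6 N with no further travel. Afterwards the peg measured at about (67, −30.5) mm in the stand's frame, against (68, −30) expected at 1.57 rad.

**Last checks:** The tray, nest egg and magnifier areas of the top picture are unchanged beyond image noise, and the robot was touching nothing.

**What went wrong or disagreed:**
- **Wrist limit:** part-way through the latch turn, with the latch at about 80°, joint 6 came up to the end of its range (−2.68). The tool was diverted off the peg. I lifted clear, turned the wrist back and finished the turn with another face of the fingers.
- **Stop not felt:** after the drop I pushed about 4 mm further and felt no firm stop. I judged the drop from the lost force, the pictures and the latch passing over the board.
- **Board position:** the hole-centre readings lay between −0.3 and −2.2 mm along the rails, which is within the calibration.

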